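# Flip an inspection cover over the bench stop

### The job

The aluminium inspection cover lies on its crown, flange up, short of the low steel stop strip screwed to the bench. Without gripping or lifting it, gently push it with the fingertips up against the strip, tip it up there onto its leading edge and flip it over the strip, so that it ends lying flat on the bench just beyond the strip, crown up, opposite the strip's middle. Leave the jar, the socket and the carton where they are.

Things in the scene. Friction and masses are not known exactly. Their poses are not given: they have to be found in the camera images.
- stop: Fixed dark steel strip, 260 mm long (its y), 12 mm thick (its x), 14 mm high. Origin: bench level, middle of its long face on the cover's starting side, so the strip fills x = 0 to 12 mm; x is level and points across the strip to the clear far side (the push direction): to the robot's left, its yaw from world x is 1.05 to 1.8 rad. y points roughly towards the robot, z up.
- cover: Loose aluminium cover, 0.15 to 0.31 kg: flange 90 (x) x 150 (y) x 6 mm with a solid block (crown, ribbed outer face) 50 x 104 x 22 mm centred on one face. Starts on the crown, about 20 to 70 mm short of the strip. Origin: centre of the crown's outer face; z points to the flange (up at the start, down when flipped, origin then 28 mm up); x within 0.2 rad of the strip's x at the start.
- cover_back_edge (a point): Middle of the flange's outer edge at the cover's -x end (away from the strip at the start), mid thickness, 45 mm from the cover's z axis. At the start the flange's underside is 22 mm and its top 28 mm above the bench, overhanging the crown by 20 mm at the x ends and 23 mm at the y ends: a fingertip fits under it.
- cover_front_edge (a point): The same at the +x end (towards the strip at the start). When the crown meets the strip, the cover's origin is 25 mm before the strip's starting-side face and this overhang reaches over the strip; tipped up, this edge drops to the bench behind the strip.
- cover_inner_edge (a point): middle of the flange's edge at the cover's +y end (roughly towards the robot), 75 mm from the axis
- cover_outer_edge (a point): the same at the -y end
- jar: bystander: amber glass jar with a steel cap, 58 mm diameter, 85 mm tall, origin at the centre of its underside
- socket: bystander: steel deep socket standing upright, 28 mm diameter, 62 mm tall, origin at the centre of its underside
- carton: bystander: small cardboard box 70 x 50 x 55 mm, origin at the centre of its underside
Not all that is in view belongs to the job. There is more than one size of the cover; the job needs the smallest.

How it is judged (in metres and radians):
On the way, in this order (a step that is already met when the one before it is completed fails the run):
1. the cover is pushed up to the strip, still crown down (origin within 15 mm of where the crown meets the strip, tipped less than about 40 degrees) (x of cover in the frame of stop between -0.04 and 0 m and angle between cover's own z axis and vertical below 0.7 rad).
2. the cover stands on its leading edge at the strip, within about 20 degrees of upright (angle between cover's own z axis and vertical between 1.2 and 1.92 rad and height (world z) of cover_front_edge below 0.035 m and height (world z) of cover_back_edge above 0.07 m and x of cover_front_edge in the frame of stop between -0.03 and 0.06 m).
At the end, for the whole second after the job is handed in: The cover lies flat on the bench (within 4.6 degrees), crown up, at rest, beyond the strip: its centre 52 to 160 mm beyond the strip's starting-side face and within 80 mm of the strip's middle sideways (angle between cover's own z axis and vertical above 3.06 rad and height (world z) of cover below 0.032 m and x of cover in the frame of stop between 0.052 and 0.16 m and y of cover in the frame of stop between -0.08 and 0.08 m and linear speed of cover below 0.02 m/s and angular speed of cover below 0.1 rad/s); the robot touches nothing.
It fails at once if the cover is lifted clear of the bench (all four flange edges more than 40 mm up, against 25 mm at the start, or its centre more than 100 mm up) (height (world z) of each of cover_back_edge, cover_front_edge, cover_inner_edge, cover_outer_edge above 0.04 m or height (world z) of cover above 0.1 m).
It fails at once if the fingers press on the cover with more than 30 N (contact force between the fingers and cover above 30 N).
It fails at once if the jar is moved by more than 15 mm or tipped (distance of jar from where it was at the start of the episode above 0.015 m or angle between jar's own z axis and vertical above 0.3 rad).
It fails at once if the socket is moved by more than 15 mm or tipped (distance of socket from where it was at the start of the episode above 0.015 m or angle between socket's own z axis and vertical above 0.3 rad).
It fails at once if the carton is moved by more than 15 mm or tipped (distance of carton from where it was at the start of the episode above 0.015 m or angle between carton's own z axis and vertical above 0.3 rad).
It also fails if it takes over 40 s, if anything falls off the work surface, if the arm or the gripper's body presses on something with over 40 N, if the wrist force passes 120 N, or if a joint passes its speed limit or range.

### The arm

A 6-joint arm with a two-finger parallel gripper is mounted at the origin on the work surface. World frame = base frame: x ahead of the robot, y to its left, z up, the work surface at z = 0. Lengths are in mm, angles in rad, forces in N, time in s.
With the tool pointing down it reaches from about 225 to 725 mm from the base axis. Payload 3.1 kg.
Tool frame: the origin (TCP) lies midway between the tips of the shut fingers; the grasp point (between the pads) lies bot.grip_point_offset behind it (bot.grip_point_offset is the distance from the TCP to the grasp point, in mm); z points along the fingers, y is the line along which they close (so a half turn about z gives the same grasp; the last joint's range is limited). The gripper opens to 85 mm and grips with 20 to 120 N. Pads are 22 mm wide; open, the fingers measure 114 mm over their backs; the gripper's body (76 mm by 85 mm) begins 54 mm behind the grasp point. The pads swing forward as they close: fully open they stand 13 mm farther back than shut.
Start: joints at [-0.128, 0.048, 0.099, 1.622, 0, 1.443], TCP at [524.993, -0.012, 231.312] pointing down, gripper open.
Joint ranges: [-2.91, 2.91], [-0.99, 1.94], [-1.21, 1.42], [-2.12, 2.29], [-1.49, 1.47], [-3.14, 3.14]. Speed limits (rad/s): [2.79, 2.79, 3.14, 3.14, 3.14, 3.14].

### API

Orientations are given as a 3x3 rotation matrix whose columns are the frame's x, y, z axes.
In Python, from plant import bot gives the robot as it stands.
- The arm moves only by the tool send_rows, never from a script. Its argument "series" is a list of rows, each a list of 3 entries, a list of its own where there are three numbers: the shift along the world's x, y, z each as a share of 0.03 m, from -1 to 1, then the turn, a rotation vector about the world's x, y, z each as a share of 5 degrees, from -1 to 1, then the opening, from -1 (shut) to 1 (fully open). A call has 1 to 12 rows; each row shifts and turns the commanded pose from where the row before left it; what a row does not reach is not made up. A row lasts 1/10 s, in which the tool goes at most 50 mm and 8.59 degrees, less where a joint would pass 70% of its speed; a pose out of reach is approached as far as the arm can. A call with a number of a shift or a turn outside -1 to 1 is refused whole. A call with a gripper value outside its range is refused whole. The fingers move at their own pace and stop on an object; the grip force is fixed at half the most. Time passes only in rows, so rows that do not move let the fingers close. It gives the time, the measured TCP pose, the force, the opening and the grip force at its end, in the units of the state.
- bot.state(): the state, without advancing time (a new reading comes with each control period).
- bot.snapshot(name): name is "scene" or "side" or "wrist"; returns the picture (480x640x3 uint8, red, green, blue); there is no depth.
- bot.get_calibration(name): a dict with "fx", "fy", "cx", "cy" (pixels), "cam_to_world" (4x4, takes a point from camera to world coordinates); the wrist camera has in their place "hand_eye" (4x4, takes a point from camera to tool coordinates, whose origin is the TCP and whose axes are the flange's). Camera axes: x right, y up, looking along -z (the intrinsics and any distortion apply to the point x, -y, -z); pixel columns grow to the right and rows downward; lengths in mm; the calibration is good to about 2 mm. The wrist camera is an equidistant fisheye: a pixel r from the principal point sees the ray r / f radians off the axis. A picture is of the moment at which its call begins: read the wrist's pose just before it. get_calibration takes no time and is no camera call.
- bot.close_job(): hands the job in; it is judged then, once.
Trained networks look in the newest picture that a camera, given by its name, has taken for a name from the list of things; names that differ only in an ending like _2 or _b are one class to them, and where a whole thing is asked for, a point or a joint stands for the part that bears it (a point fixed in the world has none). Each returns a list of dicts, best first, with "conf" (0 to 1); they miss things now and then, are a little off and sometimes report something else, mostly with a low value. They report only what shows in the picture. A call takes as long as a camera call. They do not tell look-alikes from the thing itself.
- bot.search_frame(camera, name): "extent" ([left, top, width, height] in pixels, round what is visible of it).
The state is a dict: "t": time; "qpos": joint angles; "joint_vel": joint speeds; "joint_efforts": joint torques, N m; "tcp_pos": TCP position; "eef_rot": TCP orientation; "wrist_force": force on the tool from outside, world axes, zero at the start; "wrist_torque": the same for the moment, N m; "gripper_width": finger opening in mm; "grip_force": force on a finger pad.
Only numpy, scipy, OpenCV 4.12 (cv2) and the standard library are available. Lean on these libraries where they do the work, as an engineer would, in place of code of your own. Each camera call takes 0.05 s, during which the arm holds its last target. There are 200 camera calls.

## Working session

There is one attempt and no reset: what is moved stays moved. The work goes in short steps, Python scripts to look and compute and a tool call to move; the robot and the scene stay as the last step left them, time stands still between calls to the robot, and variables do not carry over. Pictures are saved under pics/ and viewed, at most 10 in all, crops included, and the job is handed in when it is done.

Besides the shell and the picture viewer there is one more tool, called after ">>>" in YAML: its name, and indented under it one key for each argument. send_rows: Moves the arm, as the interface text tells. Its arguments: {"type":"object","properties":{"series":{"type":"array"}},"required":["series"]}

```bash
mkdir -p pics; cat > h.py <<'E'
import numpy as np,cv2
from plant import bot
def ray(c,u,v):
    M=np.array(c["cam_to_world"]);d=np.array([(u-c["cx"])/c["fx"],-(v-c["cy"])/c["fy"],-1.0])
    return M[:3,3],M[:3,:3]@d
def at(c,u,v,z):
    o,d=ray(c,u,v);return o+d*(z-o[2])/d[2]
def proj(c,P):
    M=np.array(c["cam_to_world"]);p=(np.atleast_2d(P)-M[:3,3])@M[:3,:3]
    return np.c_[c["cx"]+c["fx"]*p[:,0]/-p[:,2],c["cy"]+c["fy"]*p[:,1]/p[:,2]]
def save(n,f):
    im=bot.snapshot(n);cv2.imwrite(f"pics/{f}.png",im[:,:,::-1]);return im
E
python3 - <<'E'
from h import *
for n in ("scene","side"):
    save(n,n+"0");c=bot.get_calibration(n);print(n,{k:(np.round(v,3).tolist()) for k,v in c.items()})
    for k in ("stop","cover","jar","socket","carton"):
        for d in bot.search_frame(n,k):
            l,t,w,h=d["extent"];print(k,round(d["conf"],2),np.round(d["extent"]),np.round(at(c,l+w/2,t+h/2,20)))
print(bot.state()["t"],bot.grip_point_offset, bot.state()["eef_rot"])
E
```

```text
scene {'fx': 562.024, 'fy': 562.024, 'cx': 315.849, 'cy': 234.611, 'cam_to_world': [[0.201, -0.803, 0.562, 1227.233], [0.979, 0.173, -0.104, -15.616], [-0.013, 0.571, 0.821, 977.876], [0.0, 0.0, 0.0, 1.0]]}
stop 0.88 [304. 188.  24. 108.] [591. 102.  20.]
cover 0.91 [139. 143. 108.  75.] [ 370. -134.   20.]
cover 0.75 [173. 303. 114.  72.] [768. -97.  20.]
cover 0.69 [253. 204.  56.  66.] [562.  34.  20.]
cover 0.5 [370. 298.  12.  24.] [766. 182.  20.]
jar 0.7 [438. 216.  36.  46.] [643. 386.  20.]
jar 0.69 [303. 187.  26. 108.] [589. 103.  20.]
socket 0.91 [369. 296.  12.  26.] [764. 180.  20.]
carton 0.56 [392. 178.  41.  35.] [516. 332.  20.]
side {'fx': 448.147, 'fy': 448.147, 'cx': 314.827, 'cy': 240.249, 'cam_to_world': [[-0.923, 0.24, -0.301, 381.71], [-0.385, -0.607, 0.695, 602.901], [-0.016, 0.757, 0.653, 521.382], [0.0, 0.0, 0.0, 1.0]]}
stop 0.8 [265. 241. 144.  52.] [554. 116.  20.]
stop 0.27 [193. 236.  20.  37.] [772. 170.  20.]
stop 0.2 [160. 334.  60.  77.] [662. 369.  20.]
cover 0.9 [216. 143. 108.  58.] [784. -96.  20.]
cover 0.75 [434. 173.  97.  66.] [ 360. -137.   20.]
cover 0.74 [304. 206.  95.  56.] [561.  29.  20.]
jar 0.69 [161. 335.  59.  73.] [662. 366.  20.]
socket 0.65 [191. 235.  24.  38.] [771. 171.  20.]
carton 0.84 [269. 342.  69.  76.] [523. 322.  20.]
0.6 18.700000000000003 [[ 2.96996941e-05  9.99999998e-01  5.90952283e-05]
 [ 9.99999999e-01 -2.97007410e-05  1.77155425e-05]
 [ 1.77172976e-05  5.90947022e-05 -9.99999998e-01]]
```

View pics/scene0.png

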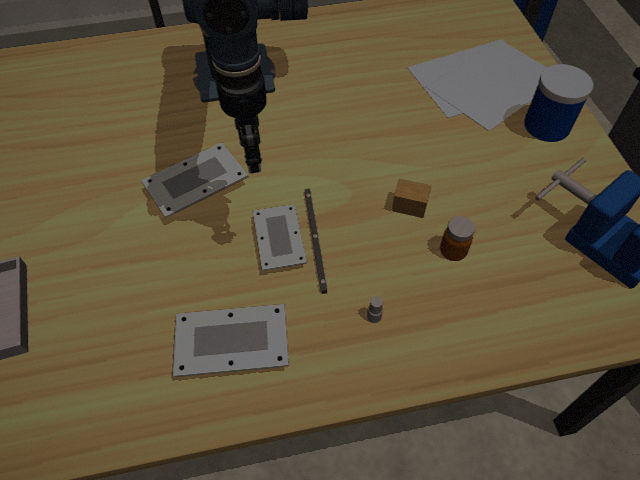

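View pics/side0.png

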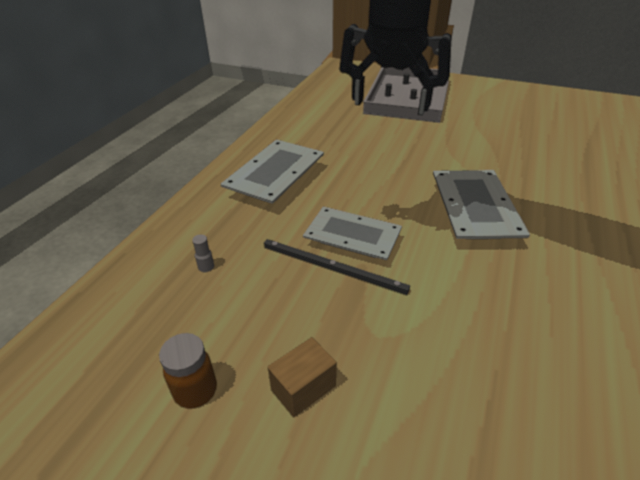

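```bash
cat >> h.py <<'E'
def rect(im,c,z,x0=420,y0=-60,W=300,H=260,s=2):
    q=np.array([[x0,y0],[x0+W,y0],[x0+W,y0+H],[x0,y0+H]],float)
    p=proj(c,np.c_[q,np.full(4,z)]).astype(np.float32)
    d=np.array([[0,0],[W*s,0],[W*s,H*s],[0,H*s]],np.float32)
    return cv2.warpPerspective(im,cv2.getPerspectiveTransform(p,d),(W*s,H*s))
def fit(m,seed,x0=420,y0=-60,s=2):
    m=cv2.morphologyEx(m.astype(np.uint8),cv2.MORPH_CLOSE,np.ones((9,9)))
    n,l,st,ce=cv2.connectedComponentsWithStats(m)
    k=min(range(1,n),key=lambda i:np.hypot(*(ce[i]/s+[x0,y0]-seed))+1e4*(st[i,4]<1500))
    pts=np.argwhere(l==k)[:,::-1].astype(np.float32)
    (cx,cy),wh,a=cv2.minAreaRect(pts);b=cv2.boxPoints(((cx,cy),wh,a))/s+[x0,y0]
    return np.array([cx,cy])/s+[x0,y0],np.array(wh)/s,a,b
E
python3 - <<'E'
from h import *
out=[]
for n in ("scene","side"):
    im=cv2.imread(f"pics/{n}0.png");c=bot.get_calibration(n)
    r=rect(im,c,28);hsv=cv2.cvtColor(r,cv2.COLOR_BGR2HSV)
    print(n,"cover",fit((hsv[...,1]<60)&(hsv[...,2]>60),[561,31]))
    r2=rect(im,c,14);h2=cv2.cvtColor(r2,cv2.COLOR_BGR2HSV)
    print(n,"stop",fit((h2[...,2]<75)&(h2[...,1]<110),[575,108]))
    out.append(cv2.resize(r2,(400,347)))
cv2.imwrite("pics/rect.png",np.hstack(out))
E
```

```text
scene cover (array([563.49639893,  29.25367737]), array([ 90.990448 , 153.2592926]), 89.16968536376953, array([[486.21552277, -15.12630844],
       [639.45870972, -17.34722519],
       [640.77728271,  73.63366699],
       [487.53408813,  75.85458374]]))
scene stop (array([574.64805603, 103.15653992]), array([ 13.39259911, 266.20336914]), 86.33806610107422, array([[441.39044189, 104.97502136],
       [707.05029297,  87.97279358],
       [707.90567017, 101.33805847],
       [442.24581909, 118.34028625]]))
side cover (array([558.34368896,  31.86927032]), array([ 96.75322723, 151.02067566]), 89.04515838623047, array([[482.03767776, -15.24229431],
       [633.03736877, -17.75895691],
       [634.64970398,  78.98083496],
       [483.65000916,  81.49749756]]))
side stop (array([565.72814941, 109.67056274]), array([ 21.6804924 , 259.65457153]), 86.20170593261719, array([[435.46793175, 107.45443726],
       [694.55215454,  90.2538147 ],
       [695.9883728 , 111.88668823],
       [436.90414429, 129.08731079]]))
```

View pics/rect.png

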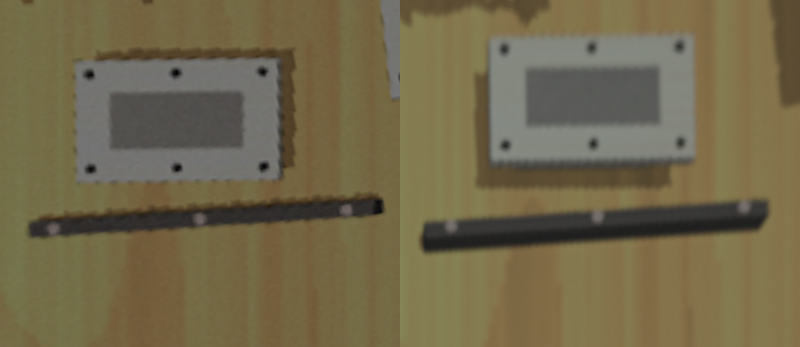

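The smallest cover is the middle one, at about (561, 29) and 43 mm short of contact. The strip's middle is at about (569, 97) with a yaw of 1.507. I'll tilt the tool 40° and approach from behind the cover.

>>> send_rows:
  series:
    - [[0.1,-0.14,-0.5],[0,0,-0.74],1]
    - [[0.1,-0.14,-0.5],[1,-0.06,0],1]
    - [[0.1,-0.14,-0.5],[1,-0.06,0],1]
    - [[0.1,-0.14,-0.5],[1,-0.06,0],1]
    - [[0.1,-0.14,-0.5],[1,-0.06,0],1]
    - [[0.1,-0.14,-0.5],[1,-0.06,0],1]
    - [[0.1,-0.14,-0.5],[1,-0.06,0],1]
    - [[0.1,-0.14,-0.5],[1,-0.06,0],1]
    - [[0.1,-0.14,-0.5],[1,-0.06,0],1]
    - [[0.1,-0.14,-0.5],[0,0,0],1]
    - [[0,0,0],[0,0,0],1]
    - [[0,0,0],[0,0,0],1]

```text
t: 1.8
tcp_pos: [555.2, -41.4, 81.9]
eef_rot: [[0.05, 0.998, 0.038], [0.764, -0.063, 0.642], [0.643, -0.003, -0.766]]
wrist_force: [-0.2, 0.4, 0.2]
gripper_width: 85.6
grip_force: 0.0
```

>>> send_rows:
  series:
    - [[0,0,-0.5],[0,0,0],1]
    - [[0,0,-0.5],[0,0,0],1]
    - [[0,0,-0.5],[0,0,0],1]
    - [[0,0,-0.5],[0,0,0],1]
    - [[0,0,0],[0,0,0],1]

```text
t: 2.3
tcp_pos: [552.8, -40.8, 18.1]
eef_rot: [[0.053, 0.998, 0.034], [0.762, -0.063, 0.644], [0.645, -0.008, -0.764]]
wrist_force: [-0.6, 0.7, -0.2]
gripper_width: 85.0
grip_force: 0.0
```

```bash
python3 - <<'E'
from h import *
s=bot.state();print(s["tcp_pos"],s["wrist_force"])
im=save("side","s1");c=bot.get_calibration("side")
R=np.array(s["eef_rot"]);T=np.array(s["tcp_pos"]);im=im[:,:,::-1].copy()
for y in(-50,50):
  for x in (-11,11):
    u=proj(c,T+R@np.array([x,y,-13]))[0];cv2.circle(im,tuple(int(v) for v in u),1,(0,0,255),-1)
cv2.imwrite("pics/s1c.png",cv2.resize(im[100:320,240:450],None,fx=2.7,fy=2.7,interpolation=cv2.INTER_CUBIC))
E
```

```text
[552.84702301 -40.76113075  18.14171548] [-0.61587277  0.66966591 -0.23442327]
```

View pics/s1c.png

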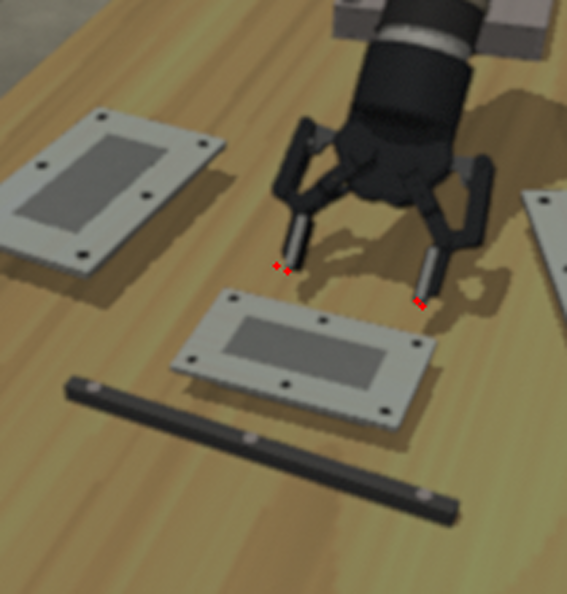

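Tips are where I predicted, about 8 mm off centre. I'll shift +x, descend, then approach slowly.

>>> send_rows:
  series:
    - [[0.25,0,-0.2],[0,0,0],1]
    - [[0,0,-0.2],[0,0,0],1]
    - [[0,0,-0.1],[0,0,0],1]
    - [[0,0,0],[0,0,0],1]
    - [[0,0,0],[0,0,0],1]

```text
t: 2.85
tcp_pos: [562.5, -42.0, 6.4]
eef_rot: [[0.051, 0.998, 0.039], [0.764, -0.064, 0.643], [0.644, -0.003, -0.765]]
wrist_force: [-0.1, 0.2, 0.1]
gripper_width: 85.9
grip_force: 0.0
```

>>> send_rows:
  series:
    - [[0,0.1,-0.1],[0,0,0],1]
    - [[0,0.2,-0.06],[0,0,0],1]
    - [[0.01,0.2,0],[0,0,0],1]
    - [[0.01,0.2,0],[0,0,0],1]
    - [[0.01,0.2,0],[0,0,0],1]
    - [[0.01,0.15,0],[0,0,0],1]
    - [[0.01,0.15,0],[0,0,0],1]
    - [[0.01,0.15,0],[0,0,0],1]
    - [[0.01,0.15,0],[0,0,0],1]

```text
t: 3.75
tcp_pos: [564.7, 3.2, 1.5]
eef_rot: [[0.05, 0.998, 0.039], [0.764, -0.064, 0.642], [0.644, -0.003, -0.765]]
wrist_force: [-0.9, -0.7, 0.1]
gripper_width: 85.2
grip_force: 0.5
```

```bash
cat >> h.py <<'E'
def cov():
    im=save("scene","tmp")[:,:,::-1].copy();c=bot.get_calibration("scene")
    h=cv2.cvtColor(rect(im,c,28),cv2.COLOR_BGR2HSV)
    return fit((h[...,1]<60)&(h[...,2]>60),[561,50])
E
python3 - <<'E'
from h import *
r=cov();print(r);print(bot.state()["tcp_pos"],bot.state()["wrist_force"])
E
```

```text
(array([565.88461304,  33.68786621]), array([115.83473206, 153.05662537]), 86.47854614257812, array([[485.94338226, -19.41959763],
       [638.71101379, -28.82069016],
       [645.82583618,  86.79533386],
       [493.05821228,  96.19642639]]))
[564.5733965    3.98982819   1.61798811] [-0.40116455  0.03164962 -0.61545743]
```

>>> send_rows:
  series:
    - [[0.01,0.15,0],[0,0,0],1]
    - [[0.01,0.15,0],[0,0,0],1]
    - [[0.01,0.15,0],[0,0,0],1]
    - [[0.01,0.15,0],[0,0,0],1]
    - [[0,0.08,0],[0,0,0],1]
    - [[0,0.05,0],[0,0,0],1]
    - [[0,0,0],[0,0,0],1]

```text
t: 4.5
tcp_pos: [565.7, 25.3, 1.6]
eef_rot: [[0.05, 0.998, 0.038], [0.763, -0.063, 0.643], [0.644, -0.003, -0.765]]
wrist_force: [-0.1, 0.4, -0.1]
gripper_width: 85.4
grip_force: 0.1
```

>>> send_rows:
  series:
    - [[0,0.05,0],[0,0,0],1]
    - [[0,0.05,0],[0,0,0],1]
    - [[0,0.05,0],[0,0,0],1]
    - [[0,0,0],[0,0,0],1]

```text
t: 4.9
tcp_pos: [565.8, 29.6, 1.6]
eef_rot: [[0.05, 0.998, 0.039], [0.763, -0.063, 0.643], [0.644, -0.003, -0.765]]
wrist_force: [-0.1, 0.4, -0.5]
gripper_width: 85.3
grip_force: 0.3
```

>>> send_rows:
  series:
    - [[0,0.05,0],[0,0,0],1]
    - [[0,0.05,0],[0,0,0],1]
    - [[0,0,0],[0,0,0],1]

```text
t: 5.2
tcp_pos: [565.9, 32.0, 1.4]
eef_rot: [[0.05, 0.998, 0.039], [0.764, -0.063, 0.642], [0.643, -0.003, -0.766]]
wrist_force: [-0.1, -2.6, -0.3]
gripper_width: 85.6
grip_force: 1.3
```

```bash
python3 - <<'E'
from h import *
s=bot.state();print(s["tcp_pos"],s["wrist_force"])
for n in("side",):
    im=save(n,n+"2");cv2.imwrite(f"pics/{n}2c.png",cv2.resize(im[130:320,240:450,::-1],None,fx=3,fy=3,interpolation=cv2.INTER_CUBIC))
E
```

```text
[565.88810858  32.04922388   1.43736827] [-0.0941034  -2.56093704 -0.32967355]
```

View pics/side2c.png

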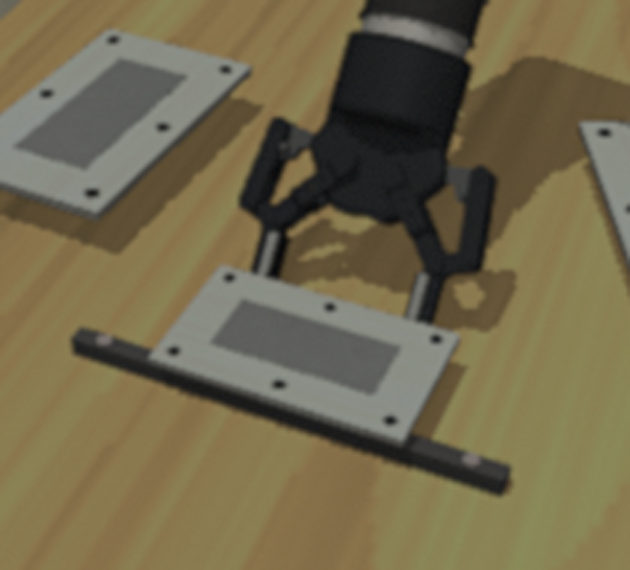

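Crown is against the strip (2.6 N), with the cover centred. Now I'll tip it along the arc.

>>> send_rows:
  series:
    - [[0,0.03,0.1],[0,0,0],1]
    - [[0,0.03,0.15],[0,0,0],1]
    - [[0,0.04,0.17],[0,0,0],1]
    - [[0,0.05,0.17],[0,0,0],1]
    - [[0,0,0],[0,0,0],1]

```text
t: 5.75
tcp_pos: [566.2, 37.4, 20.4]
eef_rot: [[0.049, 0.998, 0.039], [0.763, -0.063, 0.643], [0.644, -0.002, -0.765]]
wrist_force: [0.7, -0.5, 0.6]
gripper_width: 85.4
grip_force: 0.3
```

```bash
python3 - <<'E'
from h import *
s=bot.state();print(s["tcp_pos"],s["wrist_force"])
for n in("side",):
    im=save(n,n+"3");cv2.imwrite(f"pics/{n}3c.png",cv2.resize(im[130:320,240:450,::-1],None,fx=3,fy=3,interpolation=cv2.INTER_CUBIC))
E
```

```text
[566.15016993  37.43847983  20.38342124] [ 0.66787008 -0.45520718  0.58370191]
```

View pics/side3c.png

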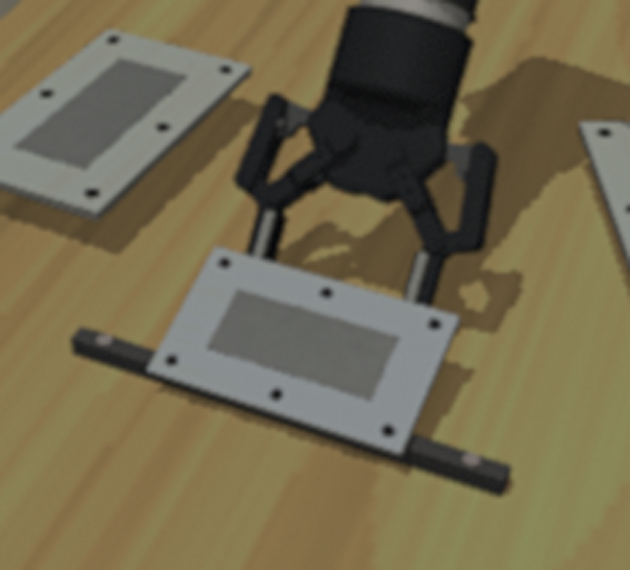

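The cover is tipping evenly about the strip. I'll continue to about 45°.

>>> send_rows:
  series:
    - [[0,0.07,0.15],[0,0,0],1]
    - [[0.01,0.08,0.15],[0,0,0],1]
    - [[0,0.09,0.14],[0,0,0],1]
    - [[0.01,0.11,0.13],[0,0,0],1]
    - [[0.01,0.12,0.13],[0,0,0],1]
    - [[0.01,0.12,0.13],[0,0,0],1]
    - [[0.01,0.12,0.12],[0,0,0],1]
    - [[0,0,0],[0,0,0],1]

```text
t: 6.6
tcp_pos: [567.5, 58.8, 48.4]
eef_rot: [[0.049, 0.998, 0.039], [0.764, -0.063, 0.643], [0.644, -0.002, -0.765]]
wrist_force: [0.1, -0.2, -0.0]
gripper_width: 85.3
grip_force: 0.3
```

```bash
python3 - <<'E'
from h import *
s=bot.state();print(s["tcp_pos"],s["wrist_force"])
for n in("side",):
    im=save(n,n+"4");cv2.imwrite(f"pics/{n}4c.png",cv2.resize(im[130:320,240:450,::-1],None,fx=3,fy=3,interpolation=cv2.INTER_CUBIC))
E
```

```text
[567.53670348  58.76127522  48.43546613] [ 0.0807866  -0.20909311 -0.01085484]
```

View pics/side4c.png

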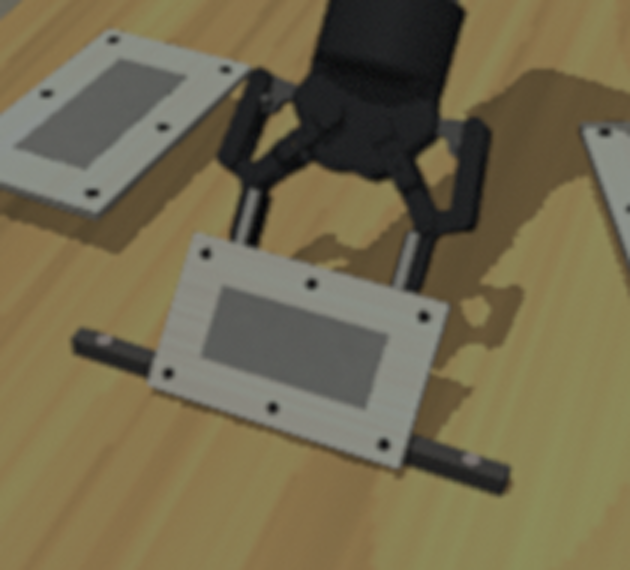

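>>> send_rows:
  series:
    - [[0.01,0.13,0.07],[0,0,0],1]
    - [[0.01,0.14,0.06],[0,0,0],1]
    - [[0.01,0.14,0.05],[0,0,0],1]
    - [[0.01,0.14,0.05],[0,0,0],1]
    - [[0.01,0.14,0.05],[0,0,0],1]
    - [[0.01,0.14,0.05],[0,0,0],1]
    - [[0.01,0.14,0.04],[0,0,0],1]
    - [[0.01,0.14,0.04],[0,0,0],1]
    - [[0,0,0],[0,0,0],1]

```text
t: 7.55
tcp_pos: [569.7, 92.1, 60.2]
eef_rot: [[0.05, 0.998, 0.038], [0.764, -0.063, 0.643], [0.644, -0.003, -0.765]]
wrist_force: [-0.1, -1.5, 0.3]
gripper_width: 85.4
grip_force: 0.3
```

```bash
python3 - <<'E'
from h import *
s=bot.state();print(s["tcp_pos"],s["wrist_force"])
for n in("side",):
    im=save(n,n+"5");cv2.imwrite(f"pics/{n}5c.png",cv2.resize(im[130:320,240:450,::-1],None,fx=3,fy=3,interpolation=cv2.INTER_CUBIC))
E
```

```text
[569.66928525  92.08853923  60.23667033] [-0.10438991 -1.45140576  0.34905732]
```

View pics/side5c.png

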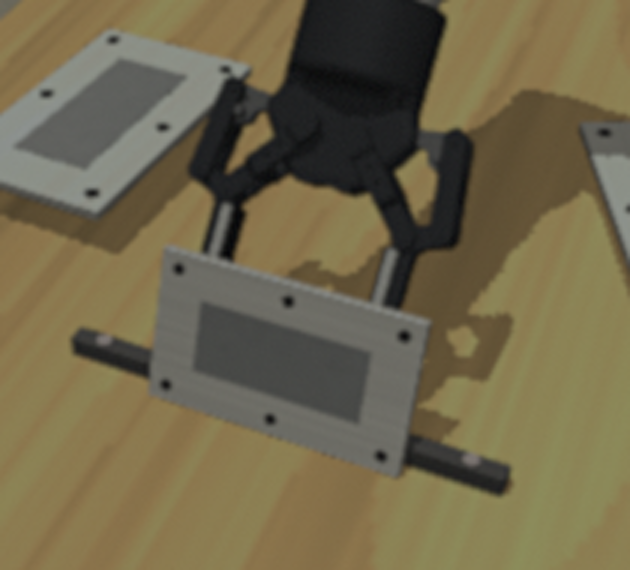

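>>> send_rows:
  series:
    - [[0.01,0.14,0.03],[0,0,0],1]
    - [[0.01,0.14,0.02],[0,0,0],1]
    - [[0.01,0.14,0.02],[0,0,0],1]
    - [[0.01,0.14,0.02],[0,0,0],1]
    - [[0.01,0.13,0],[0,0,0],1]
    - [[0.01,0.13,0],[0,0,0],1]
    - [[0.01,0.13,0],[0,0,0],1]
    - [[0,0,0],[0,0,0],1]

```text
t: 8.4
tcp_pos: [572.1, 121.4, 66.5]
eef_rot: [[0.05, 0.998, 0.04], [0.761, -0.064, 0.646], [0.647, -0.002, -0.763]]
wrist_force: [-6.9, -2.7, 13.2]
gripper_width: 85.7
grip_force: 6.5
```

The fingertip's rear corner is bearing on the crown (15 N), so I'll raise it.

>>> send_rows:
  series:
    - [[0,-0.03,0.1],[0,0,0],1]
    - [[0,0,0.1],[0,0,0],1]
    - [[0,0,0.05],[0,0,0],1]
    - [[0,0,0],[0,0,0],1]

```text
t: 8.8
tcp_pos: [571.8, 119.2, 70.1]
eef_rot: [[0.05, 0.998, 0.038], [0.764, -0.063, 0.643], [0.644, -0.003, -0.765]]
wrist_force: [0.3, 0.2, -0.3]
gripper_width: 85.4
grip_force: 0.1
```

```bash
python3 - <<'E'
from h import *
s=bot.state();print(s["tcp_pos"],s["wrist_force"])
for n in("side",):
    im=save(n,n+"6");cv2.imwrite(f"pics/{n}6c.png",cv2.resize(im[130:320,240:450,::-1],None,fx=3,fy=3,interpolation=cv2.INTER_CUBIC))
E
```

```text
[571.77705528 119.18683594  70.07003398] [ 0.25355453  0.23407866 -0.32949337]
```

View pics/side6c.png

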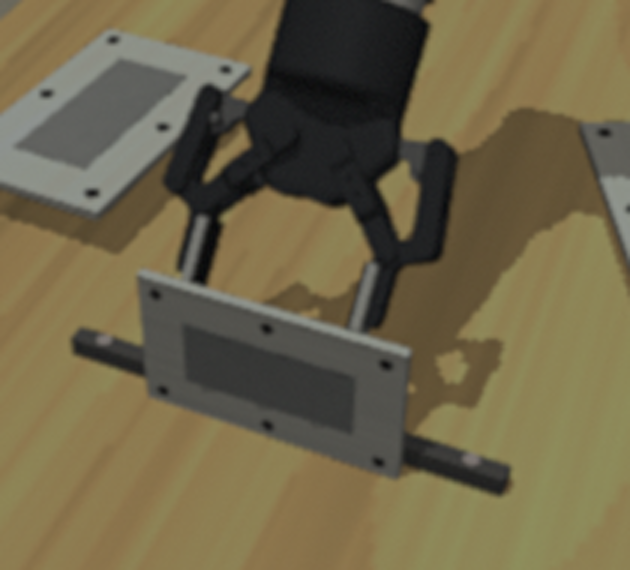

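The cover is at about 95–100°, leaning on the tips. At this tilt the finger's rear corner would hit the crown, so I'll bring the tool back towards vertical while holding the contact point.

>>> send_rows:
  series:
    - [[0,-0.045,0],[-1,0.06,0],1]
    - [[0,-0.045,0],[-1,0.06,0],1]
    - [[0,-0.045,0],[-1,0.06,0],1]
    - [[0,-0.045,0],[-1,0.06,0],1]
    - [[0,-0.045,-0.02],[-1,0.06,0],1]
    - [[0,-0.045,-0.03],[-1,0.06,0],1]
    - [[0,0,-0.05],[0,0,0],1]
    - [[0,0,0],[0,0,0],1]

```text
t: 9.65
tcp_pos: [571.3, 111.5, 66.5]
eef_rot: [[0.063, 0.998, 0.009], [0.983, -0.063, 0.175], [0.175, -0.002, -0.985]]
wrist_force: [0.0, -0.3, 0.0]
gripper_width: 85.3
grip_force: 0.0
```

>>> send_rows:
  series:
    - [[0.01,0.1,0],[0,0,0],1]
    - [[0.01,0.1,0],[0,0,0],1]
    - [[0.01,0.1,0],[0,0,0],1]
    - [[0.01,0.1,0],[0,0,0],1]
    - [[0,0,0],[0,0,0],1]

```text
t: 10.15
tcp_pos: [573.0, 123.2, 67.2]
eef_rot: [[0.064, 0.998, 0.01], [0.983, -0.064, 0.174], [0.174, -0.001, -0.985]]
wrist_force: [0.1, 0.0, 0.2]
gripper_width: 85.1
grip_force: 0.0
```

>>> send_rows:
  series:
    - [[0.01,0.1,0],[0,0,0],1]
    - [[0.01,0.1,0],[0,0,0],1]
    - [[0.01,0.1,0],[0,0,0],1]
    - [[0.01,0.1,0],[0,0,0],1]
    - [[0,0,0],[0,0,0],1]
    - [[0,0,0],[0,0,0],1]

```text
t: 10.75
tcp_pos: [574.2, 135.1, 67.2]
eef_rot: [[0.063, 0.998, 0.01], [0.983, -0.064, 0.174], [0.174, -0.001, -0.985]]
wrist_force: [-0.5, 0.3, -1.1]
gripper_width: 85.7
grip_force: 0.0
```

```bash
python3 - <<'E'
from h import *
s=bot.state();print(s["t"],s["tcp_pos"],s["wrist_force"])
im=save("side","side7")[...,::-1];cv2.imwrite("pics/side7c.png",cv2.resize(im[130:340,240:450],None,fx=2.8,fy=2.8,interpolation=cv2.INTER_CUBIC))
E
```

```text
10.75 [574.16142699 135.0893994   67.19781369] [-0.51000724  0.32171526 -1.06502146]
```

View pics/side7c.png

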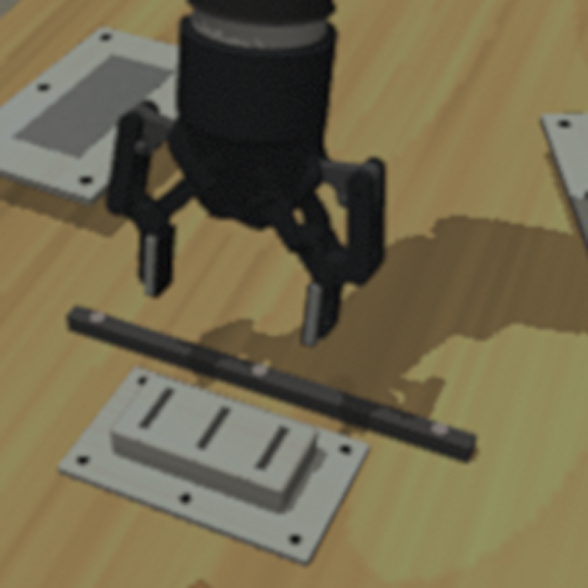

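It's flipped and lying crown up beyond the strip. I'll retract clear, then check numerically.

>>> send_rows:
  series:
    - [[0,-0.5,0.5],[0,0,0],1]
    - [[0,-0.5,0.7],[0,0,0],1]
    - [[0,-0.5,0.7],[0,0,0],1]
    - [[0,-0.5,0.7],[0,0,0],1]
    - [[0,-0.5,0.7],[0,0,0],1]
    - [[0,0,0],[0,0,0],1]
    - [[0,0,0],[0,0,0],1]

```text
t: 11.5
tcp_pos: [574.6, 59.9, 166.3]
eef_rot: [[0.064, 0.998, 0.011], [0.983, -0.065, 0.174], [0.174, 0.0, -0.985]]
wrist_force: [-0.1, 0.1, -0.4]
gripper_width: 85.6
grip_force: 0.0
```

```bash
python3 - <<'E'
from h import *
for n in("scene","side"):
    im=save(n,n+"8")[...,::-1].copy();c=bot.get_calibration(n)
    h=cv2.cvtColor(rect(im,c,6),cv2.COLOR_BGR2HSV)
    ce,wh,a,b=fit((h[...,1]<60)&(h[...,2]>60),[570,160])
    d=ce-[568.6,97.2];print(n,ce,wh,a,"stop xy",d@[.064,.998],d@[-.998,.064]);print(b.round())
    for k in("jar","socket","carton"):
        for q in bot.search_frame(n,k)[:1]:print(k,np.round(q["extent"]))
s=bot.state();print(s["t"],s["tcp_pos"],s["wrist_force"])
E
```

```text
scene [573.79669189 163.51991272] [ 81.2902298  152.58366394] 86.53176879882812 stop xy 66.5198611755371 -0.9418240966796647
[[495. 128.]
 [647. 118.]
 [652. 199.]
 [500. 209.]]
jar [438. 214.  32.  45.]
socket [369. 296.  14.  26.]
carton [393. 179.  39.  36.]
side [569.01824951 163.52687073] [ 81.43371582 150.93200684] 86.43846130371094 stop xy 66.22098495483398 3.8275067138672103
[[491. 128.]
 [642. 118.]
 [647. 199.]
 [496. 209.]]
socket [192. 234.  21.  42.]
carton [267. 338.  70.  81.]
11.9 [573.70597355  60.46915406 165.34945175] [-0.52440506 -0.29268406  0.40917273]
```

Bystanders are unmoved. The cover's near edge is at 26 mm, so its centre is about 71 mm beyond the strip face (the 81 mm width is just my window cutting off the far edge). Handing in.

```bash
python3 -c "
from plant import bot
print(bot.close_job())"
```

```text
the job is handed in; nothing more can be done
None
```

The cover was pushed to the strip, tipped over it and handed in at about 12 s: it lies flat, crown up, about 71 mm beyond the strip's starting-side face and within about 4 mm of its middle, with the jar, socket and carton unmoved in the last images; no verdict was returned.

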